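# Dead-bench changeover: off, clear the brackets, other feed

## Robot

A 6-joint arm with a two-finger parallel gripper is mounted at the origin on the work surface. World frame = base frame: x ahead of the robot, y to its left, z up, the work surface at z = 0. Lengths are in mm, angles in rad, forces in N, time in s.
With the tool pointing down it reaches from about 275 to 875 mm from the base axis. Payload 12.5 kg.
Tool frame: the origin (TCP) lies midway between the tips of the shut fingers; the grasp point (between the pads) lies 19 mm behind it; z points along the fingers, y is the line along which they close (so a half turn about z gives the same grasp; the last joint's range is limited). The gripper opens to 85 mm and grips with 20 to 120 N. Pads are 22 mm wide; open, the fingers measure 114 mm over their backs; the gripper's body (76 mm by 85 mm) begins 54 mm behind the grasp point. The pads swing forward as they close: fully open they stand 13 mm farther back than shut.
Start: joints at [1.257, 0.351, 1.652, -0, 1.139, -0.085], TCP at [124.714, 535.659, 198.09] pointing down, gripper open.
Joint ranges: [-2.75, 2.75], [-0.79, 2.1], [0.01, 2.65], [-1.57, 4.71], [0.07, 3.14], [-2.87, 2.87]. Speed limits (rad/s): [2.22, 2.22, 2.79, 3.14, 3.14, 3.14].

## Interface

Orientations are given as a unit quaternion [x, y, z, w].
In Python, from rig import * gives the robot as it stands. Calls block until the motion is done:
- move_ptp(position, orientation): joint-space move of the TCP to a pose.
- move_l(position, orientation=None, rate=150): straight line of the TCP; orientation=None keeps the orientation; rate is the mean speed in mm/s.
- move_j(angles): joint-space move.
- gripper_to(opening): opening from 0.0 (shut) to 1.0 (fully open); the grip force is fixed at half the most; returns when the fingers have stopped.
- wait(seconds).
- inverse_kinematics(position, orientation): joint angles nearest the present ones, or None.
- get_image(name): name is "scene" or "top" or "wrist"; returns (picture, depth): 480x640x3 uint8, red, green, blue; 480x640 float32, mm along the optical axis (not along the pixel's ray), 0 where there is no reading.
- calibration(name): a dict with "intrinsics" (3x3 intrinsics, pixels), "k1" (the pictures are not rectified: a ray, as slopes to the right and down, at radius r is drawn at 1 + k1 r^2 times it, then the intrinsics apply), "R" (3x3) and "t" (3): a world point X has camera coordinates R X + t. Camera axes: x right, y down, z forward; pixel columns grow to the right and rows downward; lengths in mm; the calibration is good to about 2 mm. A picture is of the moment at which its call begins: read the wrist's pose just before it. calibration takes no time and is no camera call; for the wrist camera it gives the pose at the moment of the call.
A pose or a line that the arm cannot do raises Unreachable and nothing moves.
- close_job(): hands the job in; it is judged then, once.
Readings, each from a call of its own:
- current_time(): time.
- current_joints(): joint angles.
- current_qvel(): joint speeds.
- current_joint_efforts(): joint torques, N m.
- current_tool_pos(): TCP position.
- current_ee_rot(): TCP orientation.
- current_wrist_force(): force on the tool from outside, world axes, zero at the start.
- current_torque(): the same for the moment, N m.
- current_finger_gap(): opening from 0.0 (shut) to 1.0 (fully open).
- current_grip_force(): force on a finger pad.
Only numpy, scipy, OpenCV 4.12 (cv2) and the standard library are available. Lean on these libraries where they do the work, as an engineer would, in place of code of your own. Each camera call takes 0.05 s, during which the arm holds its last target. There are 200 camera calls.

## Task

Move the feed changeover lever on the sloping console from its left feed to centre off and leave it there while you take the two loose steel brackets off the test board and lay each one flat in the tray compartment of its own shape (set down, not dropped). Only then push the lever fully over to the right-hand feed. Do not move the brackets while the bench is still live, do not let the lever stray from off before both are in the tray, and leave the carton, can, jar and screwdriver where they are.

Things in the scene. Friction and masses are not known exactly. Their poses are not given: they have to be found in the camera images.
- lever (a joint): Changeover lever of the console, rad. 0 = centre off (lever square to the sloping face), about +0.62 = stop on the left feed (console's +y side), -0.62 = stop on the right feed (-y). It starts near the left stop. Pure friction holds it wherever it is left; about 4 N sideways at the ball moves it; no spring or click.
- ball (a point): Centre of the black ball (28 mm diameter) on the end of the lever; the steel shaft behind it is 10 mm thick. The ball swings sideways on a 75 mm arc about the pivot.
- pivot (a point): The lever's pivot, in the console's sloping face, 67 mm above the bench; its axes are the console's. The face slopes up away from the robot side at 40 degrees to the bench: its outward normal is (-0.643, 0, 0.766) in these axes, and so at off the ball stands 75 mm from the pivot along that normal. The lever turns about the up-slope line (0.766, 0, 0.643). Ball = pivot + 75 mm * (cos(q) * normal + sin(q) * y), q the joint value.
- console: Fixed grey console, 170 mm wide (x -15 to 180 mm), left or right of the board. Origin on the bench below the ball's place at off (125 mm up). x points into the console, away from its operator, y to its left. A steel guard bar along y crosses over the lever at x 18 to 42, z 180 to 205 mm, on side arms (|y| 73 to 85) from the meter box (x over 115, 195 high): come in slanted along the face normal.
- deck: Fixed open test deck with a bare board, 310 (x) by 250 (y) mm, flat top 20 mm above the bench, where the brackets lie. Origin under its centre on the bench. Along its y edges (|y| over 94 mm) stand fixed components: at +y two memory sticks up to 52 mm high, at -y a 80 mm high finned heatsink at x = -25 to 25 mm and lower blocks up to 53 mm.
- bar_lug (a point): Grip point on the narrow bracket: flat steel foot 110 (x) by 26 (y) by 4 mm, with an upright lug in the middle 24 (x) by 10 (y) mm that rises to 40 mm above the foot's underside. This point is on the lug's centre line, 26 mm above the underside. Loose, 0.08 to 0.17 kg, same when turned half round.
- plate_lug (a point): Grip point on the wide bracket: flat steel foot 64 (x) by 44 (y) by 4 mm with the same lug (24 along x, 10 along y, top 40 mm above the underside); this point is on the lug's centre line, 26 mm above the underside. Loose, 0.08 to 0.17 kg, same when turned half round.
- tray: Fixed grey parts tray, 132 (x) by 130 (y) mm, walls 4 mm thick and 16 mm high over the bench, floor 4 mm above the bench; it may stand left or right of the board. Origin under its centre. The third compartment is full of brass standoffs (17 mm high over the bench).
- slot_long (a point): Centre of the floor of the long compartment, 124 along tray x by 40 along tray y, 12 mm deep: for the narrow bracket, its length along tray x. Axes are the tray's.
- slot_cross (a point): Centre of the floor of the shorter, wider compartment, 58 along tray x by 78 along tray y, 12 mm deep: for the wide bracket, its length along tray y. Axes are the tray's.
- carton: Bystander: cardboard carton 70 x 110 x 90 mm behind the board. Origin centre of underside.
- can: Bystander: upright can, 54 mm diameter, 170 mm high, behind the board. Origin centre of underside.
- jar: Bystander: low jar, 60 mm diameter, 60 mm high, in front of the console or tray. Origin centre of underside.
- driver: Bystander: screwdriver, 170 mm long, lying in front of the console or tray.
Not all that is in view belongs to the job. What is shaped like the part that bears plate_lug but brown is not meant. What is shaped like the part that bears bar_lug but black is not meant.

How it is judged (in metres and radians):
On the way, in this order (a step that is already met when the one before it is completed fails the run):
1. the lever stands at centre off (within 0.12 rad), let go, for a second (value of joint lever between -0.12 and 0.12 rad and contact force between the fingers and lever below 0.5 N), for 1 s.
2. with the lever still at off, both brackets lie flat in their own compartments and are let go (value of joint lever between -0.12 and 0.12 rad and horizontal distance between bar_lug and slot_long below 0.012 m and z of bar_lug in the frame of slot_long below 0.03 m and angle between each of bar_lug, plate_lug's own z axis and vertical below 0.08 rad and angle between the x axis of bar_lug and the x axis of tray, either way round below 0.25 rad and horizontal distance between plate_lug and slot_cross below 0.012 m and z of plate_lug in the frame of slot_cross below 0.03 m and angle between the x axis of plate_lug and the y axis of tray, either way round below 0.35 rad and contact force between the fingers and bar below 0.3 N and contact force between the fingers and plate below 0.3 N), for 0.3 s.
At the end, for the whole second after the job is handed in: Lever on the right feed (below -0.48 rad); narrow bracket flat and at rest in the long compartment, wide one in the cross-wise one (within 12 mm of its centre, grip point under 30 mm above the floor, tilt under 0.08 rad, in line within 0.25 and 0.35 rad) (value of joint lever below -0.48 rad and horizontal distance between bar_lug and slot_long below 0.012 m and z of bar_lug in the frame of slot_long below 0.03 m and angle between each of bar_lug, plate_lug's own z axis and vertical below 0.08 rad and angle between the x axis of bar_lug and the x axis of tray, either way round below 0.25 rad and horizontal distance between plate_lug and slot_cross below 0.012 m and z of plate_lug in the frame of slot_cross below 0.03 m and angle between the x axis of plate_lug and the y axis of tray, either way round below 0.35 rad and linear speed of each of bar, plate below 0.02 m/s); the robot touches nothing.
It fails at once if a bracket is moved more than 25 mm while the lever is still on the left feed (over 0.2 rad) ((value of joint lever above 0.2 rad and distance of bar_lug from where it was at the start of the episode above 0.025 m) or (value of joint lever above 0.2 rad and distance of plate_lug from where it was at the start of the episode above 0.025 m)).
It fails at once if the lever goes past off towards the right feed (below -0.2 rad) while a bracket is not lying in its compartment (value of joint lever below -0.2 rad and not (horizontal distance between bar_lug and slot_long below 0.012 m and z of bar_lug in the frame of slot_long below 0.03 m and angle between each of bar_lug, plate_lug's own z axis and vertical below 0.08 rad and angle between the x axis of bar_lug and the x axis of tray, either way round below 0.25 rad and horizontal distance between plate_lug and slot_cross below 0.012 m and z of plate_lug in the frame of slot_cross below 0.03 m and angle between the x axis of plate_lug and the y axis of tray, either way round below 0.35 rad)).
It fails at once if a bracket is let go in the air (lug point over 0.11 m high and not touched by the fingers) ((height (world z) of bar_lug above 0.11 m and contact force between the fingers and bar below 0.01 N) or (height (world z) of plate_lug above 0.11 m and contact force between the fingers and plate below 0.01 N)).
It fails at once if carton, can, jar or screwdriver is moved more than 30 mm (distance of any of carton, can, jar, driver from where it was at the start of the episode above 0.03 m).
It also fails if it takes over 72 s, if anything falls off the work surface, if the arm or the gripper's body presses on something with over 40 N, if the wrist force passes 120 N, or if a joint passes its speed limit or range.

## Working session

There is one attempt and no reset: what is moved stays moved. The work goes in short steps, each a Python script; the robot and the scene stay as the last script left them, time stands still between calls to the robot, and variables do not carry over. Pictures are saved under pics/ and viewed, at most 10 in all, crops included, and the job is handed in when it is done.

```bash
ls; mkdir -p pics
cat > h.py <<'E'
from rig import *
import numpy as np, cv2
from scipy.spatial.transform import Rotation as Ro
def cloud(name):
    c=calibration(name); im,d=get_image(name)
    K=np.array(c["intrinsics"]);R=np.array(c["R"]);t=np.array(c["t"])
    v,u=np.mgrid[:480,:640]
    p=np.stack([u,v],-1).reshape(-1,1,2).astype(float)
    s=cv2.undistortPoints(p,K,np.array([c["k1"],0,0,0.])).reshape(480,640,2)
    P=np.dstack([s[...,0]*d,s[...,1]*d,d])
    W=(P-t)@R
    W[d<=0]=np.nan
    return im,W
def topmap(W,im,z0,z1,b,res=2):
    pass
def save(n,im): cv2.imwrite("pics/"+n,im[...,::-1])
E
python3 - <<'E'
from h import *
for n in ("scene","top"):
    im,W=cloud(n); save(n+".png",im); np.savez(n+".npz",im=im,W=W)
    print(n, np.nanmin(W,(0,1)),np.nanmax(W,(0,1)),current_time())
E
```

```text
pics
scene [-2380.54282043 -1938.11216923  -766.4062137 ] [1327.77677133  750.47662018  636.57710435] 0.05
top [-6.63047961e-01 -1.28484837e+03 -7.78181668e+02] [1458.43313821 1341.32626671  578.30659357] 0.1
```

View pics/scene.png

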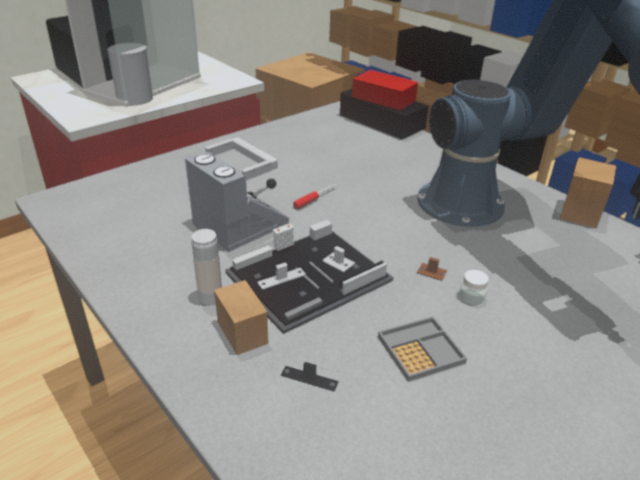

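View pics/top.png

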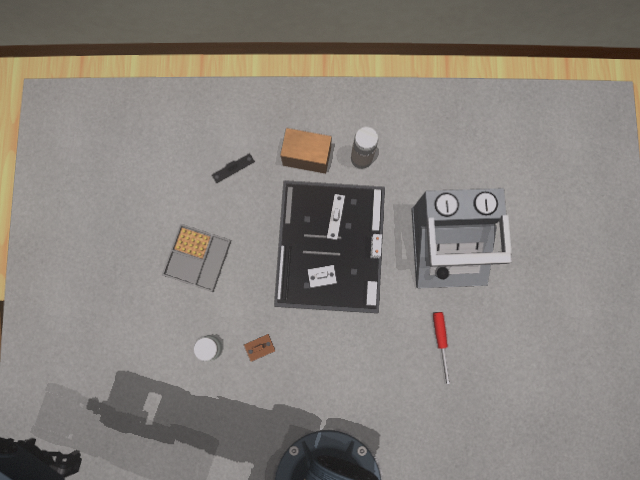

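The top view shows the console at right with its ball at (443,273), and the tray at left at (198,258) with the standoffs at (192,242). Candidates for the wide bracket are steel (322,276) on the board and brown (259,347) on the bench. Candidates for the narrow bracket are steel (336,216) on the board and black (233,168) on the bench. The two steel ones on the board fit the description, and I'll confirm them in a crop.

Run:
```python
from h import *
D=np.load("top.npz");im,W=D["im"],D["W"]
save("crop.png",cv2.resize(im[175:315,160:520],None,fx=2.2,fy=2.2,interpolation=cv2.INTER_CUBIC))
g=im.min(2).astype(int)
def rect(m,name):
    P=W[m][:,:2].astype(np.float32); r=cv2.minAreaRect(P)
    b=cv2.boxPoints(r); e=b[1]-b[0],b[2]-b[1]
    print(name,len(P),"c",np.round(r[0],1),"edges",[(round(float(np.hypot(*k)),1),round(float(np.degrees(np.arctan2(k[1],k[0]))),1)) for k in e],"z",np.round(np.nanpercentile(W[m][:,2],[5,50,95]),1),"mean",np.round(P.mean(0),1))
def box(u0,u1,v0,v1):
    m=np.zeros((480,640),bool);m[v0:v1,u0:u1]=1;return m
def big(m):
    n,l,s,_=cv2.connectedComponentsWithStats(m.astype(np.uint8)); return l==1+np.argmax(s[1:,4])
z=W[...,2]
print("bench z",np.nanmedian(z[320:380,480:560]))
nb=box(322,350,190,244); pb=box(303,340,262,290)
for n,b in(("bar",nb),("plate",pb)):
    rect(big(b&(g>130)),n+" bright"); rect(big(b&(z>45)),n+" lug")
rect(big(box(155,240,215,300)&(z>8)&(z<30)),"tray")
rect(big(box(155,240,215,300)&(z>8)&(z<30)&(im[...,0].astype(int)-im[...,2]>60)),"standoffs")
rect(big(box(270,390,175,318)&(z>10)),"deck")
rect(big(box(425,515,205,270)&(z>170)&(z<215)&(g>150)),"guard")
rect(big(box(428,515,250,268)&(z>170)&(z<215)&(g>150)),"bar only")
rect(big(box(410,515,180,300)&(z>15)),"console")
rect(big(box(432,453,262,284)&(g<50)&(z>80)),"ball")
```

```text
bench z -0.8667267310755741
bar bright 409 c [629.3 -19. ] edges [(108.9, -10.1), (25.0, 79.9)] z [18.3 23.4 58.4] mean [nan nan]
bar lug 47 c [628.9 -18.7] edges [(24.2, -10.9), (9.8, 79.1)] z [51.5 57.9 62.9] mean [627.9 -18.5]
plate bright 439 c [485.5  13.4] edges [(61.0, -79.7), (43.3, 10.3)] z [18.5 23.3 58.3] mean [nan nan]
plate lug 48 c [485.   14.6] edges [(22.3, -81.7), (10.9, 8.3)] z [52.9 57.9 62.3] mean [485.1  14.6]
tray 1046 c [530.  318.9] edges [(132.3, -18.2), (131.1, 71.8)] z [ 8.6 13.3 18.7] mean [545.9 322.8]
standoffs 428 c [565.8 329.9] edges [(54.7, -18.2), (73.0, 71.8)] z [ 8.3 11.3 18.4] mean [565.4 329.6]
deck 12498 c [559.9  -5.6] edges [(309.8, -3.5), (249.8, 86.5)] z [12.7 19.5 49.1] mean [556.8  -5.7]
guard 1281 c [ 549.  -296.2] edges [(172.0, -87.9), (104.6, 2.1)] z [200.2 203.9 207.7] mean [ 524.7 -296. ]
bar only 895 c [ 510.3 -297.3] edges [(169.7, -89.8), (29.7, 0.2)] z [200.4 203.9 207.7] mean [ 508.5 -295.2]
console 8376 c [ 559.5 -294.8] edges [(173.7, -88.2), (199.1, 1.8)] z [ 27.6 160.1 205. ] mean [ 561.9 -288.2]
ball 103 c [ 484.8 -252.5] edges [(22.1, -88.1), (24.6, 1.9)] z [117.8 123.8 129.2] mean [ 484.1 -252.4]
```

View pics/crop.png

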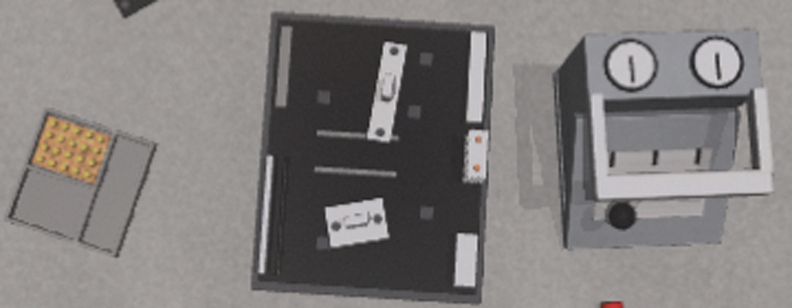

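The crop confirms it: the steel bar bracket is at crop (386,90) and the steel plate bracket at (356,221), both on the board. The ball is at (622,215) near its left stop, and the tray's long compartment is at (118,195) with the cross one at (48,205). Lever first.

```bash
cat >> h.py <<'E'
YAW=0.033; O=np.array([477.3,-297.2,0]); Rc=Ro.from_euler('z',YAW).as_matrix()
n=np.array([-.643,0,.766]); yv=np.array([0,1.,0])
def lev(q,back=0,flip=1,beyond=14):
    """TCP pose with the tool along the lever at q, `back` mm withdrawn"""
    d=np.cos(q)*n+np.sin(q)*yv; ty=np.cos(q)*yv-np.sin(q)*n
    ball=np.array([48.2,0,67])+75*d
    p=O+Rc@(ball+(back-beyond)*d)
    z=-d; y=flip*ty; x=np.cross(y,z)
    return p.tolist(), Ro.from_matrix(Rc@np.c_[x,y,z]).as_quat().tolist()
def down(deg):
    a=np.radians(deg); y=np.array([np.cos(a),np.sin(a),0]); z=np.array([0,0,-1.])
    return Ro.from_matrix(np.c_[np.cross(y,z),y,z]).as_quat().tolist()
E
python3 - <<'E'
from h import *
print(np.round(lev(0.62)[0]),np.round(lev(0)[0]))
for f in(1,-1):
    for q in(.6,0,-.62):
        for b in(110,0):
            j=inverse_kinematics(*lev(q,b,f)); print(f,q,b,None if j is None else np.round(j,2))
for p,a in(((629,-18.8,34),79.9),((517.2,279.9,18),71.8),((485.2,14,34),10.3),((505.5,350.1,18),-18.2)):
    for k in(0,180):
        j=inverse_kinematics(p,down(a+k)); print(p,a+k,None if j is None else np.round(j,2))
E
```

```text
[ 492. -261.  105.] [ 486. -297.  114.]
1 0.6 110 [-0.32  0.09  2.43  4.2   0.41  0.27]
1 0.6 0 [-0.43  0.4   2.3   3.75  0.49  0.66]
1 0 110 None
1 0 0 [-0.91  0.38  2.09  1.24  0.58  2.72]
1 -0.62 110 None
1 -0.62 0 None
-1 0.6 110 None
-1 0.6 0 [-0.43  0.4   2.3   3.75  0.49 -2.48]
-1 0 110 [-1.06  0.14  2.13  0.97  0.77 -0.22]
-1 0 0 [-0.91  0.38  2.09  1.24  0.58 -0.42]
-1 -0.62 110 [-1.18  0.67  1.5   0.77  1.52 -0.14]
-1 -0.62 0 [-1.05  0.73  1.6   0.86  1.33 -0.19]
(629, -18.8, 34) 79.9 [-0.1   0.69  1.55 -0.    0.9  -1.5 ]
(629, -18.8, 34) 259.9 [-0.1   0.69  1.55 -0.    0.9   1.64]
(517.2, 279.9, 18) 71.8 [ 0.42  0.65  1.67 -0.    0.81 -0.84]
(517.2, 279.9, 18) 251.8 [ 0.42  0.65  1.67 -0.    0.81  2.31]
(485.2, 14, 34) 10.3 [-0.07  0.49  1.94 -0.    0.71 -0.25]
(485.2, 14, 34) 190.3 None
(505.5, 350.1, 18) -18.2 [ 0.53  0.69  1.6  -0.    0.85  0.85]
(505.5, 350.1, 18) 161.8 [ 0.53  0.69  1.6  -0.    0.85 -2.29]
```

```bash
cat >> h.py <<'E'
def lev2(q,back=0,psi=0,beyond=10,dy=0):
    """fixed tool orientation psi, at ball position of q"""
    d=np.cos(psi)*n+np.sin(psi)*yv; ty=-(np.cos(psi)*yv-np.sin(psi)*n)
    ball=np.array([48.2,dy,67])+75*(np.cos(q)*n+np.sin(q)*yv)
    p=O+Rc@(ball+(back-beyond)*d)
    return p.tolist(), Ro.from_matrix(Rc@np.c_[np.cross(ty,-d),ty,-d]).as_quat().tolist()
E
python3 - <<'E'
from h import *
for psi in(0,-.15,-.3):
    for q in(.62,0,-.62):
        for b in(90,0):
            j=inverse_kinematics(*lev2(q,b,psi)); print(psi,q,b,np.round(lev2(q,b,psi)[0]),None if j is None else np.round(j,2))
E
```

```text
0 0.62 90 [ 433. -255.  175.] [-0.96  0.15  2.21  1.07  0.66 -0.25]
0 0.62 0 [ 491. -253.  106.] [-0.83  0.36  2.16  1.36  0.52 -0.49]
0 0 90 [ 426. -299.  186.] [-1.04  0.18  2.13  1.    0.73 -0.24]
0 0 0 [ 484. -297.  117.] [-0.91  0.37  2.1   1.23  0.59 -0.42]
0 -0.62 90 [ 436. -342.  175.] [-1.07  0.27  2.05  1.    0.75 -0.26]
0 -0.62 0 [ 494. -340.  106.] [-0.95  0.45  2.01  1.19  0.62 -0.41]
-0.15 0.62 90 [ 434. -267.  174.] [-1.03  0.23  2.1   0.98  0.86 -0.23]
-0.15 0.62 0 [ 491. -252.  106.] [-0.89  0.41  2.08  1.18  0.7  -0.37]
-0.15 0 90 [ 427. -311.  185.] [-1.09  0.26  2.02  0.93  0.93 -0.22]
-0.15 0 0 [ 484. -295.  117.] [-0.97  0.42  2.01  1.09  0.77 -0.33]
-0.15 -0.62 90 [ 437. -354.  174.] [-1.12  0.35  1.93  0.91  0.94 -0.23]
-0.15 -0.62 0 [ 494. -339.  106.] [-1.    0.5   1.92  1.05  0.8  -0.31]
-0.3 0.62 90 [ 436. -279.  172.] [-1.07  0.33  1.99  0.91  1.04 -0.22]
-0.3 0.62 0 [ 491. -250.  106.] [-0.94  0.47  2.    1.06  0.88 -0.31]
-0.3 0 90 [ 429. -322.  183.] [-1.13  0.37  1.9   0.87  1.1  -0.2 ]
-0.3 0 0 [ 483. -294.  117.] [-1.    0.49  1.92  0.99  0.95 -0.27]
-0.3 -0.62 90 [ 439. -366.  172.] [-1.15  0.45  1.8   0.85  1.13 -0.2 ]
-0.3 -0.62 0 [ 494. -337.  106.] [-1.03  0.56  1.82  0.96  0.98 -0.26]
```

```bash
cat >> h.py <<'E'
def measure(tag=None):
    im,W=cloud("top"); 
    if tag: save(tag,im)
    m=np.zeros((480,640),bool); m[260:290,415:505]=1
    m&=(im.max(2)<50)&(W[...,2]>85)&(W[...,2]<150)
    k,l,s,_=cv2.connectedComponentsWithStats(m.astype(np.uint8)); m=l==1+np.argmax(s[1:,4])
    P=(W[m]-O)@Rc; r=cv2.minAreaRect(P[:,:2].astype(np.float32))[0]
    print("ball local",np.round(r,1),m.sum(),"q~",round(float(np.arcsin(np.clip(r[1]/75,-1,1))),3),"t",current_time()); return r
E
python3 - <<'E'
from h import *
move_ptp([380,100,380],down(90+0) if inverse_kinematics([380,100,380],down(90)) is None else down(270))if 0 else None
p,o=lev2(.6,130)
k=[a for a in(-90,90) if inverse_kinematics([420,-60,350],down(a)) is not None]
js={a:inverse_kinematics([420,-60,350],down(a)) for a in k}
a=min(k,key=lambda a:abs(js[a][5]+.2)); print(a,np.round(js[a],2))
move_ptp([420,-60,350],down(a)); gripper_to(.75)
move_ptp(p,o); print(np.round(current_joints(),2))
move_l(*lev2(.6,0),rate=120)
print("F",np.round(current_wrist_force(),1))
gripper_to(.4); print(current_finger_gap(),current_grip_force(),np.round(current_wrist_force(),1))
for q in(.45,.3,.15,0): move_l(*lev2(q),rate=70); print(q,np.round(current_wrist_force(),1))
move_l(*lev2(0,dy=-2.5),rate=40); print(np.round(current_wrist_force(),1))
move_l(*lev2(0),rate=40)
gripper_to(.75); move_l(*lev2(0,130),rate=150); move_l(*lev2(.6,200))if 0 else None
measure("a.png")
E
```

```text
-90 [-0.25 -0.01  1.72 -0.    1.44  1.32]
[-1.02  0.05  2.21  0.96  0.75 -0.17]
F [-0.2  0.5 -0.4]
0.40083797350440037 0.0 [ 1.1  0.2 -0.2]
0.45 [ 0.1  0.3 -0.2]
0.3 [-0.2  0.7 -0.1]
0.15 [ 0.2 -0.4 -0.4]
0 [-0.7  0.5  0.1]
[-0.4 -0.2 -0.2]
ball local [ 7.9 44.3] 87 q~ 0.632 t 9.05
```

Run:
```python
from h import *
print(np.round(current_tool_pos(),1),np.round(lev2(0,130)[0],1),np.round(current_ee_rot(),3),np.round(lev2(0)[1],3))
gripper_to(.4);move_l(*lev2(0.62,60)); print(np.round(current_tool_pos(),1))
t,_=get_image("top"); s,_=get_image("scene")
f=lambda i:cv2.resize(i,None,fx=4,fy=4,interpolation=cv2.INTER_CUBIC)
save("b.png",np.vstack([f(t[230:300,400:520]),f(s[140:220,190:310])]))
```

```text
[ 400.3 -299.4  215.7] [ 400.2 -299.7  216.4] [ 0.94   0.015  0.342 -0.006] [ 0.94   0.016  0.342 -0.006]
[ 452.7 -254.7  152.4]
```

View pics/b.png

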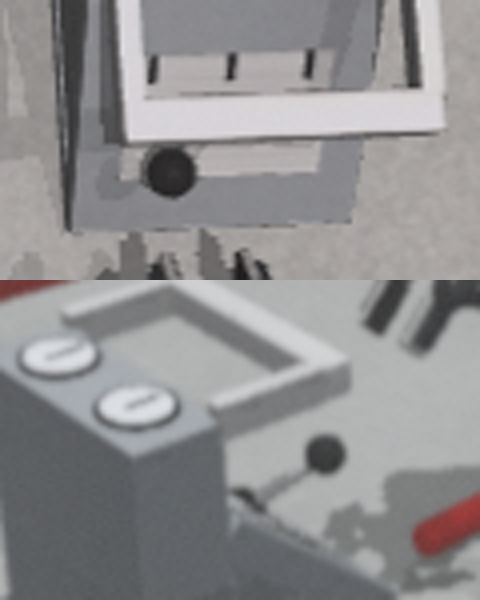

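The ball is still at the left stop (upper crop 170,172), and the fingers, now 60 mm back, show at (170,265) and (245,265). They passed without touching it, so I'll measure where the tips really are in the lever's frame.

Run:
```python
from h import *
u=np.array([.766,0,.643])
ball=np.array([48.2,0,67])+75*(np.cos(.62)*n+np.sin(.62)*yv)
for nm in("top","scene"):
    im,W=cloud(nm); P=(W-O)@Rc-ball
    L=np.stack([P@n,P@yv,P@u],-1)
    m=(im.max(2)<75)&(np.abs(L)<75).all(-1)&(W[...,2]>90)
    k,l,s,c=cv2.connectedComponentsWithStats(m.astype(np.uint8))
    for i in range(1,k):
        if s[i,4]>8:
            q=L[l==i]; print(nm,np.round(c[i]),s[i,4],"n,y,u min",np.round(q.min(0)),"max",np.round(q.max(0)),"med",np.round(np.median(q,0)))
print(current_finger_gap())
```

```text
top [420. 234.] 13 n,y,u min [-74.  41.  49.] max [-63.  42.  74.] med [-70.  41.  62.]
top [438. 247.] 9 n,y,u min [-54.   0.  28.] max [-51.   3.  44.] med [-53.   2.  34.]
top [442. 273.] 114 n,y,u min [ -7. -13.  -8.] max [19. 11. 16.] med [9. 1. 6.]
scene [271. 183.] 51 n,y,u min [-7. -3. -1.] max [14. 14. 16.] med [3. 7. 9.]
0.398774352840764
```

Run:
```python
from h import *
u=np.array([.766,0,.643])
ball=np.array([48.2,0,67])+75*(np.cos(.62)*n+np.sin(.62)*yv)
for nm in("top","scene"):
    im,W=cloud(nm); P=(W-O)@Rc-ball
    L=np.stack([P@n,P@yv,P@u],-1)
    m=(L[...,0]>22)&(L[...,0]<100)&(np.abs(L[...,1])<90)&(np.abs(L[...,2])<45)
    k,l,s,c=cv2.connectedComponentsWithStats(m.astype(np.uint8))
    for i in range(1,k):
        if s[i,4]>8:
            q=L[l==i]; print(nm,np.round(c[i]),s[i,4],"n,y,u 2%",np.round(np.percentile(q,2,0)),"98%",np.round(np.percentile(q,98,0)),"med",np.round(np.median(q,0)))
            t=q[q[:,0]<np.percentile(q[:,0],2)+10]; print("  tip y hist",np.histogram(t[:,1],np.arange(-90,91,10))[0], "u",np.round(np.percentile(t[:,2],[5,95])))
```

```text
top [440. 296.] 32 n,y,u 2% [86. 15. -4.] 98% [100.  29.  13.] med [94. 22.  8.]
  tip y hist [ 0  0  0  0  0  0  0  0  0  0  6 14  0  0  0  0  0  0] u [ 2. 13.]
top [460. 296.] 36 n,y,u 2% [ 84. -30. -10.] 98% [ 99. -17.  12.] med [ 93. -19.   6.]
  tip y hist [ 0  0  0  0  0  0  5 16  0  0  0  0  0  0  0  0  0  0] u [-10.  12.]
scene [283. 150.] 39 n,y,u 2% [ 88. -29. -10.] 98% [100. -13.  14.] med [ 94. -19.   6.]
  tip y hist [ 0  0  0  0  0  0  8 23  0  0  0  0  0  0  0  0  0  0] u [-8. 14.]
scene [293. 155.] 40 n,y,u 2% [88. 17. -9.] 98% [100.  33.  14.] med [94. 23.  6.]
  tip y hist [ 0  0  0  0  0  0  0  0  0  0  9 19  4  0  0  0  0  0] u [-9. 13.]
```

Both cameras put the fingertips about 34 mm short of where the TCP should be along the tool axis, which explains the miss. I'll check the tips against opening and tool direction.

Run:
```python
from h import *
def tips(lab):
    p=np.array(current_tool_pos()); R=Ro.from_quat(current_ee_rot()).as_matrix()
    for nm in("top","scene"):
        im,W=cloud(nm); L=(W-p)@R
        m=(np.abs(L[...,0])<16)&(np.abs(L[...,1])<60)&(L[...,2]>-70)&(L[...,2]<25)&(W[...,2]>100)
        q=L[m]
        if len(q)>5: print(lab,nm,len(q),"z max pct",np.round(np.percentile(q[:,2],[50,90,97,100])),"x,y med",np.round(np.median(q[:,:2],0)), "y",np.round(np.percentile(q[:,1],[3,97])))
tips("slant .4"); gripper_to(0); tips("slant 0"); gripper_to(1); tips("slant 1")
move_l(*lev2(.6,150)); move_ptp([420,-60,350],down(-90)); tips("down 1"); gripper_to(0); tips("down 0")
```

```text
slant .4 top 188 z max pct [-54. -41. -35. -32.] x,y med [ 7. 17.] y [-29.  29.]
slant .4 scene 217 z max pct [-54. -41. -38. -37.] x,y med [  6. -18.] y [-33.  26.]
slant 0 top 127 z max pct [-53. -41. -38. -36.] x,y med [ 8. -2.] y [-12.  12.]
slant 0 scene 147 z max pct [-54. -40. -37. -36.] x,y med [ 8. -7.] y [-16.  12.]
slant 1 top 125 z max pct [-60. -50. -47. -43.] x,y med [ 7. 43.] y [-55.  56.]
slant 1 scene 131 z max pct [-60. -52. -50. -49.] x,y med [  7. -42.] y [-57.  52.]
down 1 scene 188 z max pct [-60. -51. -49. -48.] x,y med [ 3. -4.] y [-58.  48.]
down 0 scene 195 z max pct [-54. -40. -36. -34.] x,y med [ 6. -8.] y [-16.  11.]
```

The real fingertips are 36 mm behind the reported TCP along the tool axis, in every pose and at every opening (plus about 13 mm when open). I'll add that offset and redo the lever.

```bash
sed -i 's/beyond=10,dy=0/beyond=46,dy=0/' h.py
cat >> h.py <<'E'
TL=36
E
python3 - <<'E'
from h import *
for q in(.6,0,-.62): print(q,np.round(inverse_kinematics(*lev2(q)),2))
gripper_to(.7); move_ptp(*lev2(.6,130)); move_l(*lev2(.6),rate=120)
print("F",np.round(current_wrist_force(),1))
gripper_to(.4); print(current_finger_gap(),np.round(current_wrist_force(),1))
for q in(.45,.3,.15,0): move_l(*lev2(q),rate=70); print(q,np.round(current_wrist_force(),1))
move_l(*lev2(0,dy=-2.5),rate=40); print(np.round(current_wrist_force(),1))
move_l(*lev2(0),rate=40)
gripper_to(.7); move_l(*lev2(0,130),rate=150)
measure("c.png")
E
```

```text
0.6 [-0.79  0.45  2.13  1.48  0.49 -0.59]
0 [-0.87  0.45  2.07  1.33  0.55 -0.49]
-0.62 [-0.91  0.52  1.98  1.27  0.58 -0.47]
F [-0.3 -0.3 -0.1]
0.4003163333367119 [ 0.1 -0.9 -0.9]
0.45 [-2.3  5.4  3.7]
0.3 [-2.4  5.2  2.2]
0.15 [-1.2  3.6  1.3]
0 [-1.2  0.1 -0.2]
[-1.9  3.5  1.9]
ball local [-0.8  2.1] 97 q~ 0.027 t 21.8417
```

The lever is at about 0.03 rad and let go. Now the narrow bracket.

```bash
cat >> h.py <<'E'
LONG=(517.2,279.9); CROSS=(505.5,350.1)
def lower(x,y,z,o):
    """slow descent in 1 mm steps to z at least, stop on contact"""
    f0=current_wrist_force()[2]
    for k in range(7):
        move_l([x,y,z+3-k],o,rate=30)
        if current_wrist_force()[2]-f0>4: break
    print("set at",z+3-k,np.round(current_wrist_force(),1))
def pick(x,y,a):
    o=down(a); gripper_to(.55); move_ptp([x,y,110],o); move_l([x,y,34-TL],o,rate=120)
    print("down F",np.round(current_wrist_force(),1)); gripper_to(0)
    print("gap",current_finger_gap(),"grip",current_grip_force())
    move_l([x,y,110],o,rate=150); print("gap",current_finger_gap(),"grip",current_grip_force(),current_time())
E
python3 - <<'E'
from h import *
move_ptp([420,-60,314],down(-90))
pick(629,-18.8,-100.1)
im,_=get_image("wrist"); t,_=get_image("scene")
save("d.png",np.vstack([cv2.resize(im,(480,360)),cv2.resize(t[150:310,150:400],(480,307))])[:600])
E
```

```text
down F [ 0.1 -0.4  0.5]
gap 0.10512287181848125 grip 59.19313430786133
gap 0.10621997890810919 grip 58.36138665676117 27.05
```

View pics/d.png

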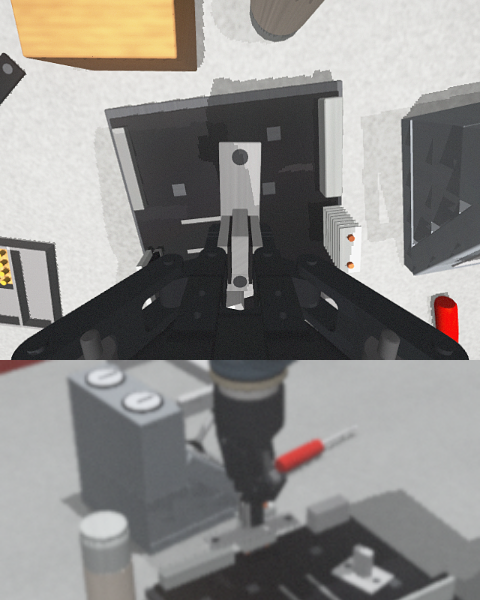

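The narrow bracket is held upright and level in the fingers (wrist view, 240,215). Placing it.

```bash
cat >> h.py <<'E'
def place(x,y,a):
    o=down(a); move_ptp([x,y,80],o); move_l([x,y,-10],o,rate=120); lower(x,y,-18,o)
    gripper_to(.33); move_l([x,y,80],o,rate=150); print(current_time())
E
python3 - <<'E'
from h import *
place(*LONG,-108.2)
move_ptp([490,170,150],down(-60))
pick(485.2,14.2,10.3)
im,W=cloud("top"); save("e.png",cv2.resize(im[215:305,155:255],None,fx=5,fy=5,interpolation=cv2.INTER_CUBIC))
m=np.zeros((480,640),bool); m[215:305,155:255]=1; m&=W[...,2]>30
P=W[m]; print(len(P),np.round(np.median(P,0),1),cv2.minAreaRect(P[:,:2].astype(np.float32)))
E
```

```text
set at -18 [-2.7 -1.4  5.8]
31.4583
down F [-0.3 -0.3  0.7]
gap 0.10992789996826649 grip 59.369144439697266
gap 0.1087532121850782 grip 58.40979337692261 36.525
54 [517.  278.6  42.4] ((517.531494140625, 279.5971374511719), (10.897850036621094, 23.412708282470703), 73.12104797363281)
```

View pics/e.png

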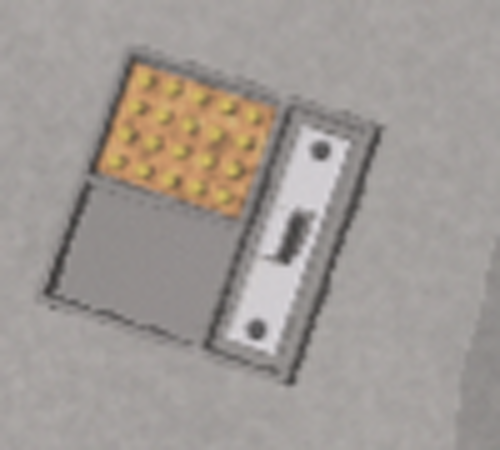

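The narrow bracket lies flat and centred in the long compartment (crop 285,240), and the cross compartment (145,245) is free. The wide one is held, so I'll place it and check the lever.

Run:
```python
from h import *
place(*CROSS,-18.2)
wait(.4)
move_ptp([420,-60,314],down(-90))
measure()
im,W=cloud("top"); save("f.png",cv2.resize(im[215:305,155:255],None,fx=5,fy=5,interpolation=cv2.INTER_CUBIC))
m=np.zeros((480,640),bool); m[215:305,155:255]=1; m&=W[...,2]>30
k,l,s,c=cv2.connectedComponentsWithStats(m.astype(np.uint8))
for i in range(1,k): P=W[l==i]; print(s[i,4],np.round(np.median(P,0),1),cv2.minAreaRect(P[:,:2].astype(np.float32)))
m=(im.min(2)>130)&(W[...,2]>2)&(W[...,2]<25); m[:215]=0;m[305:]=0;m[:,:165]=0;m[:,235:]=0
k,l,s,c=cv2.connectedComponentsWithStats(m.astype(np.uint8))
for i in range(1,k):
  if s[i,4]>80: P=W[l==i]; print(s[i,4],np.round(np.median(P,0),1),cv2.minAreaRect(P[:,:2].astype(np.float32)))
```

```text
set at -18 [-1.5 -0.5  4.6]
40.9417
ball local [0.2 2.6] 98 q~ 0.035 t 43.1417
54 [517.3 279.   41.3] ((517.5983276367188, 279.51220703125), (10.709955215454102, 23.50873374938965), 75.01339721679688)
50 [507.3 348.2  42.2] ((507.1768798828125, 348.9126281738281), (24.182096481323242, 9.74543285369873), 72.19790649414062)
1155 [505.9 308.8   7.2] ((526.8902587890625, 317.30999755859375), (123.5502700805664, 134.8992462158203), 72.8755874633789)
```

View pics/f.png

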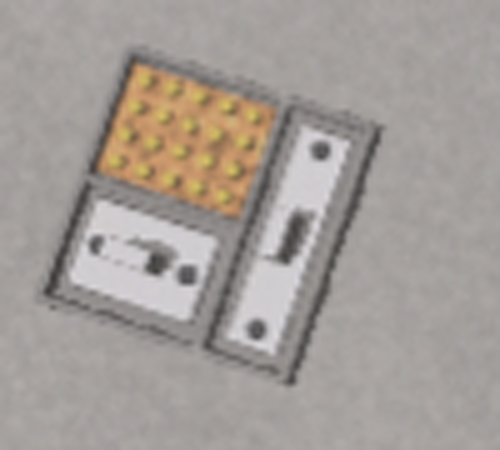

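Both brackets lie flat in their compartments (crop 140,260 and 285,240), and the lever is still at about 0.03. Now the right-hand feed.

Run:
```python
from h import *
gripper_to(.7); move_ptp(*lev2(0.03,130)); move_l(*lev2(.03),rate=130)
gripper_to(.4)
for q in(-.15,-.3,-.45,-.6): move_l(*lev2(q),rate=70); print(q,np.round(current_wrist_force(),1))
move_l(*lev2(-.6,dy=-2),rate=40); print(np.round(current_wrist_force(),1))
move_l(*lev2(-.6,dy=1.5),rate=60)
gripper_to(.6); move_l(*lev2(-.6,130),rate=150)
measure("g.png")
```

```text
-0.15 [-0.5 -0.2  0.7]
-0.3 [-0.2  0.  -0.2]
-0.45 [0.6 0.4 0.9]
-0.6 [ 0.5 -0.6 -0.6]
[ 1.2  3.6 -1.7]
ball local [  7.2 -39.6] 104 q~ -0.556 t 49.6417
```

The lever is at about -0.56, past the threshold. One more nudge to the stop, then I'll hand in.

Run:
```python
from h import *
move_l(*lev2(-.58),rate=150); gripper_to(.4)
for dy in(-3,-5,-6.5):
    move_l(*lev2(-.6,dy=dy),rate=40); f=current_wrist_force(); print(np.round(f,1))
    if f[1]>9: break
move_l(*lev2(-.6,dy=-2),rate=60); gripper_to(.6); move_l(*lev2(-.6,130),rate=150)
r=measure()
if r[1]<-38: wait(.3); print(close_job(),current_time())
```

```text
[ 1.6  2.3 -0.4]
[ 1.9  4.5 -0.7]
[ 2.  10.6  0.8]
ball local [  9.8 -41.9] 106 q~ -0.593 t 53.3417
the job is handed in; nothing more can be done
the job is handed in; nothing more can be done
```

The job is handed in: the lever stood at off while both steel brackets were laid flat in their own compartments, then went over to the right feed. It last measured about -0.59 rad, at about 53 s of the 72 s; no verdict was shown at hand-in.

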